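# Put the dust extractor's interlocked switch pair into service

### The arm

A 6-joint arm with a two-finger parallel gripper is mounted at the origin on the work surface; the furniture and walls round the work are solid. World frame = base frame: x ahead of the robot, y to its left, z up, the work surface at z = 0. Lengths are in mm, angles in rad, forces in N, time in s.
With the tool pointing down it reaches from about 400 to 925 mm from the base axis. Payload 12.5 kg.
Tool frame: the origin (TCP) lies at the very end of the fingers, on their centre line; the grasp point (between the pads) lies 19 mm behind it (env.tcp_to_grasp is the distance from the TCP to the grasp point, in mm); z points along the fingers, x is the direction in which the jaws open and shut, and the axes are right-handed (so a half turn about z gives the same grasp; the last joint's range is limited). The gripper opens to 95 mm and grips with 3 to 60 N. Pads are 20 mm wide; open, the fingers measure 119 mm over their backs; the gripper's body (75 mm by 180 mm) begins 59 mm behind the grasp point.
Start: joints at [1.2, 0.491, 1.559, -0, 1.092, -0.106], TCP at [163.555, 603.238, 214.661] pointing down, gripper open.
Joint ranges: [-3.1, 3.1], [-0.84, 2.19], [0.05, 2.79], [-1.13, 4.28], [0.06, 2.93], [-2.69, 2.69]. Speed limits (rad/s): [2.22, 2.22, 2.79, 3.14, 3.14, 3.14].

### API

Orientations are given as [roll, pitch, yaw] about the fixed x, y, z axes, in that order (R = Rz(yaw) Ry(pitch) Rx(roll)).
In Python, from cell import env, vision, job gives the robot as it stands.
- The arm moves only by the shell command python3 -m pendant 'ROWS' [OPENING]. ROWS is JSON, a list of rows, each a list of 4 numbers: the shift along the tool's x, y, z in mm, then the turn about the tool's z in degrees. In form: [[tx, ty, tz, turn], ...]. A call has 1 to 8 rows; each row is the pose to reach, as a shift and turn from the pose measured when the call began, along the tool's axes at that moment; what a row does not reach only later rows make up. A row lasts 1/8 s, in which the tool goes at most 62.5 mm and 10.7 degrees, less where a joint would pass 70% of its speed; a pose out of reach is approached as far as the arm can. A call with a gripper value outside its range is refused whole. OPENING is the closure, from 0 (fully open) to 1 (shut), set as the call begins (- or left out, the last holds). The fingers move at their own pace and stop on an object; the grip force is fixed at half the most. Time passes only in rows, so rows that repeat a pose let the fingers close. It gives the time, the measured TCP pose, the force and the opening at its end, in the units of the state.
- env.state(): the state, without advancing time (a new reading comes with each control period).
- vision.read_camera(name): name is "side" or "top" or "wrist"; returns a dict with "pixels" (384x512x3 uint8, red, green, blue), "intrinsics" (3x3 intrinsics, pixels), "k1" (the pictures are not rectified: a ray, as slopes to the right and down, at radius r is drawn at 1 + k1 r^2 times it, then the intrinsics apply), "R" (3x3) and "t" (3): a world point X has camera coordinates R X + t; the wrist camera has in their place "tool_from_camera" (4x4, takes a point from camera to tool coordinates, whose origin is the TCP and whose axes are the tool frame's). Camera axes: x right, y down, z forward; pixel columns grow to the right and rows downward; lengths in mm; the calibration is good to about 2 mm. A picture is of the moment at which its call begins: read the wrist's pose just before it. There is no depth.
- job.job_done(): hands the job in, once; it reports no verdict.
Trained networks look in a picture, given as the dict that the camera call returned (one of the last four; its "shot" number tells which), for a name from the list of things; names that differ only in an ending like _2 or _b are one class to them, and where a whole thing is asked for, a point or a joint stands for the part that bears it (a point fixed in the world has none). Each returns a list of dicts, best first, with "confidence" (0 to 1); they miss things now and then, are a little off and sometimes report something else, mostly with a low value. They report only what shows in the picture. A call takes as long as a camera call.
- vision.find_in(picture, query): "at" ([x, y, z] in mm, in the coordinates of the camera as it stood for that picture, good to about 4 mm: the middle of the surface that is visible of it).
- vision.regions_of(picture, query): "pixels" (384x512 bool, what is visible of it).
The state is a dict: "t": time; "joints": joint angles; "qvel": joint speeds; "tau": joint torques, N m; "eef_pos": TCP position; "tcp_rot": TCP orientation; "ft_force": force on the tool from outside, world axes, zero at the start; "moment": the same for the moment, N m; "opening": opening from 0.0 (shut) to 1.0 (fully open).
Only numpy, scipy, OpenCV 4.12 (cv2) and the standard library are available. Lean on these libraries where they do the work, as an engineer would, in place of code of your own. Each camera call takes 0.05 s, during which the arm holds its last target.

### The job

Put the bench dust extractor's control box into service: swing the red isolator lever clockwise until you feel it come up firmly on its contact spring, and only then swing the blue selector lever counter-clockwise until it too is firmly on its spring. Feel for each spring and stop as soon as the lever is firm on it; do not crush the springs or force the selector against the interlock. Let go of both levers and leave the packing-tape roll, the cutter and the masking-tape roll where they are.

Things in the scene. Friction and masses are not known exactly. Their poses are not given: they have to be found in the camera images.
- case: Control box, fixed to the bench: grey case 140 x 250 mm, its dark steel cover's top 60 mm above the bench. Origin: centre of its underside. x axis to the far long side (cable glands), y axis from the selector shaft to the isolator shaft, z up. Inside, out of sight, it holds one contact spring for each lever.
- isolator (a joint): Angle of the red isolator lever (rad), growing clockwise from above; starts between 0 and 0.12 (knob at the left, by the white dot; at 0 it points 80 deg counter-clockwise of the case's x axis), can turn to 1.75. It meets its contact spring somewhere between 1.05 and 1.45 (by the green dots; different each time, out of sight). It stays where it is left.
- selector (a joint): Angle of the blue selector lever (rad), growing counter-clockwise from above; starts between 0 and 0.08 (knob at the right, by the white dot; at 0 it points 80 deg clockwise of the case's x axis), can turn to 1.75. Meets its own hidden contact spring somewhere between 1.05 and 1.45, unrelated to the isolator's. It stays where it is left.
- isolator_lever: Red isolator lever with shaft, steel sector plate and knob; origin on the shaft axis at bench height. Dry friction 0.35 N m throughout (4.7 N at the knob); once on the spring, the resistance grows 1.1 N per mm of knob travel. Firm: 3 to 8 mm past first touch, 8 to 13 N in all at the knob. Over 9 mm (14.5 N) crushes the spring. Let go, friction keeps the spring pressed.
- selector_lever: Blue selector lever with shaft, brass tail and knob; origin on the shaft axis at bench height. Same friction, spring and force bounds as the isolator lever. Its tail strikes the isolator's sector plate and stops it (soon after the start while the isolator is at its own start) unless the isolator stands at 0.95 or more; with the selector turned in, the isolator cannot be turned back.
- isolator_knob (a point): Centre of the black upright knob at the end of the red lever: a freely revolving cylinder 20 mm across; free to grip from 89 to 122 mm above the bench (this point: 103 mm), 75 mm from the shaft axis.
- isolator_axis (a point): Point on the isolator's vertical shaft axis at the height of the knob's centre, 103 mm above the bench. The two shafts are 120 mm apart.
- selector_knob (a point): Centre of the black upright knob at the end of the blue lever: a freely revolving cylinder 20 mm across; free to grip from 89 to 122 mm above the bench (this point: 103 mm), 75 mm from the shaft axis.
- selector_axis (a point): Point on the selector's vertical shaft axis at the height of the knob's centre, 103 mm above the bench.
- tape_roll: Bystander: roll of brown packing tape, 96 mm across, 48 mm high, lying loose beyond the box. Origin: centre of its underside.
- box_cutter: Bystander: yellow snap-blade cutter, 156 x 23 x 15 mm, lying loose on the robot's side of the box. Origin: centre of its underside.
- masking_roll: Bystander: roll of cream masking tape, 92 mm across, 25 mm high, lying loose to the left of the box. Origin: centre of its underside.

How it is judged:
By the outcome, as a careful person would: the job done as asked, in the order asked, and still so for the second after the job is handed in, with the robot touching nothing.
It also fails if it takes over 64 s, if anything falls off the work surface, if the arm or the gripper's body presses on something with over 40 N, if the wrist force passes 120 N, or if a joint passes its speed limit or range.

## Working session

There is one attempt and no reset: what is moved stays moved. The work goes in short steps, Python scripts to look and compute and a shell command to move; the robot and the scene stay as the last step left them, time stands still between calls to the robot, and variables do not carry over. Pictures are saved under pics/ and viewed, and the job is handed in when it is done.

```bash
ls; mkdir -p pics; cat > h.py <<'E'
from cell import env, vision, job
import numpy as np, cv2
from scipy.spatial.transform import Rotation as Ro
def cam2w(p,pt):
    return np.array(p['R']).T@(np.array(pt)-np.array(p['t']))
def save(p,n): cv2.imwrite('pics/'+n, cv2.resize(p['pixels'][:,:,::-1],(800,600)))
def ray(p,u,v):
    K=np.array(p['intrinsics']);k=p['k1']
    d=np.array([(u-K[0,2])/K[0,0],(v-K[1,2])/K[1,1]]);s=d.copy()
    for _ in range(30): s=d/(1+k*(s@s))
    R=np.array(p['R']);c=-R.T@np.array(p['t']);return c,R.T@np.array([s[0],s[1],1])
def atz(p,u,v,z):
    c,d=ray(p,u,v);return c+d*(z-c[2])/d[2]
def proj(p,X):
    K=np.array(p['intrinsics']);c=np.array(p['R'])@np.array(X)+np.array(p['t']);s=c[:2]/c[2];s=s*(1+p['k1']*(s@s))
    return K[0,0]*s[0]+K[0,2],K[1,1]*s[1]+K[1,2]
E
python3 - <<'E'
from h import *
print(env.state())
for n in ['top','side']:
    p=vision.read_camera(n);save(p,n+'1.png')
    for q in ['case','isolator_knob','selector_knob','isolator_lever','selector_lever','tape_roll','box_cutter','masking_roll']:
        r=vision.find_in(p,q)
        print(n,q,[(np.round(cam2w(p,x['at'])).tolist(),round(x['confidence'],2)) for x in r[:2]])
E
```

```text
pics
{'t': 0.0, 'joints': array([ 1.20039294e+00,  4.91551678e-01,  1.55946537e+00, -2.96649263e-05,
        1.09166285e+00, -1.05595538e-01]), 'qvel': array([-0.00178717, -0.00014115,  0.00010794, -0.0010086 ,  0.00047722,
        0.00330152]), 'tau': array([-4.97531131e-03, -6.12636065e+01, -2.58178174e+01,  6.90235547e-02,
        4.81864577e-02, -8.11289442e-05]), 'eef_pos': array([163.47132383, 602.9914427 , 214.06115437]), 'tcp_rot': array([-3.14150422e+00,  1.08395627e-03,  1.30600222e+00]), 'ft_force': array([-0.22912495,  0.30143681, -0.19021402]), 'moment': array([ 0.02984802,  0.00211558, -0.02715765]), 'opening': 1.0007050878914825}
top case []
top isolator_knob [([462.0, 279.0, 84.0], 0.55)]
top selector_knob [([502.0, 168.0, 88.0], 0.58)]
top isolator_lever [([547.0, 310.0, 44.0], 0.67), ([461.0, 279.0, 78.0], 0.64)]
top selector_lever [([495.0, 169.0, 87.0], 0.68)]
top tape_roll [([473.0, 236.0, 60.0], 0.58), ([673.0, 251.0, 51.0], 0.57)]
top box_cutter [([349.0, 250.0, 9.0], 0.89)]
top masking_roll [([457.0, 454.0, 28.0], 0.7)]
side case [([477.0, 354.0, 32.0], 0.85), ([456.0, 472.0, 13.0], 0.28)]
side isolator_knob [([466.0, 362.0, 86.0], 0.66)]
side selector_knob [([503.0, 174.0, 84.0], 0.93), ([478.0, 269.0, 58.0], 0.39)]
side isolator_lever [([471.0, 360.0, 89.0], 0.92)]
side selector_lever [([500.0, 173.0, 83.0], 0.87)]
side tape_roll [([673.0, 279.0, 24.0], 0.82)]
side box_cutter [([344.0, 269.0, 4.0], 0.73)]
side masking_roll [([457.0, 474.0, 15.0], 0.74)]
```

View pics/top1.png

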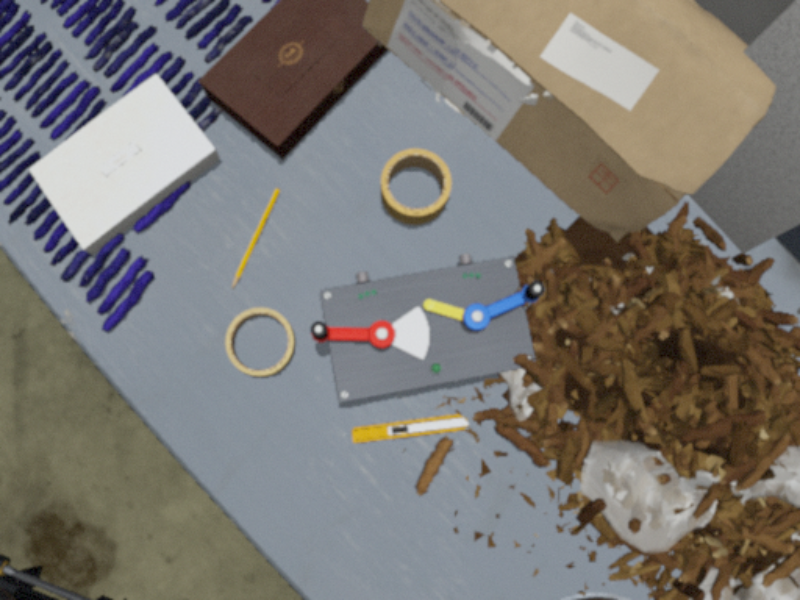

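View pics/side1.png

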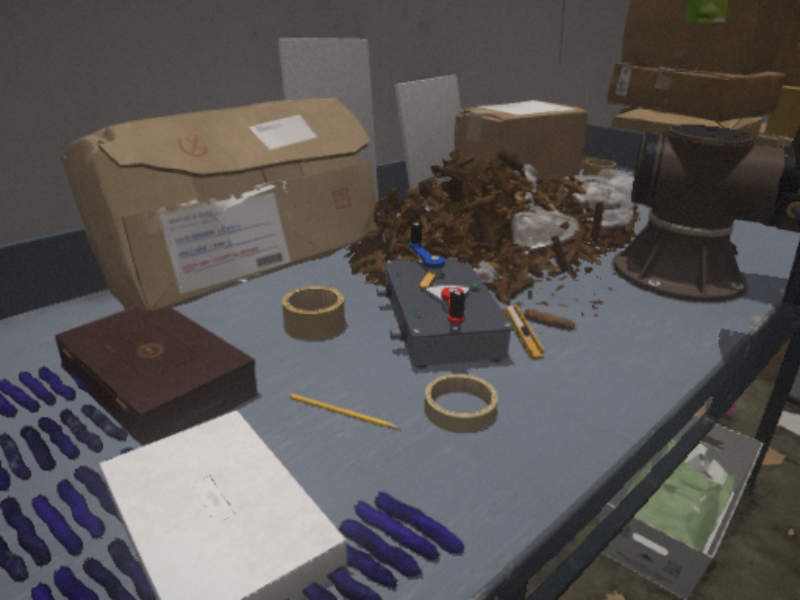

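The top view shows the red knob at (319,330), red hub (381,334), blue hub (477,317) and blue knob (535,289). Next I measure them in both views.

```bash
python3 - <<'E'
from h import *
p=vision.read_camera('top')
im=p['pixels'][:,:,::-1]
cv2.imwrite('pics/topz.png',cv2.resize(im[150:280,190:360],None,fx=4.5,fy=4.5,interpolation=cv2.INTER_CUBIC))
c=-np.array(p['R']).T@np.array(p['t']);print('cam',c, p['k1'])
p2=vision.read_camera('side');im=p2['pixels'][:,:,::-1]
cv2.imwrite('pics/sidez.png',cv2.resize(im[130:240,230:350],None,fx=5,fy=5,interpolation=cv2.INTER_CUBIC))
for q in ['isolator_knob','selector_knob','isolator_lever','selector_lever','case']:
  for n,pp in (('top',p),('side',p2)):
    for r in vision.regions_of(pp,q)[:2]:
        ys,xs=np.nonzero(r['pixels']);print(n,q,round(r['confidence'],2),len(xs),xs.min(),xs.max(),ys.min(),ys.max(),xs.mean().round(1),ys.mean().round(1))
s=.64
for n,u,v,zs in [('rk',319,330,(103,125)),('rhub',381,334,(70,80,90)),('bhub',477,317,(70,80,90)),('bk',535,289,(103,125))]:
    for z in zs: print(n,z,atz(p,u*s,v*s,z).round(1))
E
```

```text
cam [353.72647494 296.58370858 961.57190656] -0.17418063547503496
top isolator_knob 0.73 1068 200 274 197 228 245.5 213.0
side isolator_knob 0.85 412 273 299 182 207 288.1 192.4
top selector_knob 0.79 723 272 348 181 209 313.4 195.9
side selector_knob 0.6 353 262 284 143 184 271.7 163.3
side selector_knob 0.58 3136 247 328 143 216 283.7 188.6
top isolator_lever 0.59 1144 199 275 197 228 245.4 213.1
side isolator_lever 0.83 391 273 299 183 207 288.5 192.5
top selector_lever 0.63 780 271 347 180 210 310.7 196.4
side selector_lever 0.89 374 262 284 143 183 272.2 164.4
side case 0.65 1324 242 325 180 235 285.0 219.1
side case 0.54 344 274 298 183 206 288.5 192.4
rk 103 [462.1 368.1 103. ]
rk 125 [459.3 366.3 125. ]
rhub 70 [463.3 293.   70. ]
rhub 80 [462.1 293.   80. ]
rhub 90 [460.9 293.   90. ]
bhub 70 [488.  172.1  70. ]
bhub 80 [486.5 173.5  80. ]
bhub 90 [485.  174.9  90. ]
bk 103 [519.8 104.4 103. ]
bk 125 [515.6 109.3 125. ]
```

```bash
ls pics
```

```text
side1.png
sidez.png
top1.png
topz.png
```

View pics/topz.png

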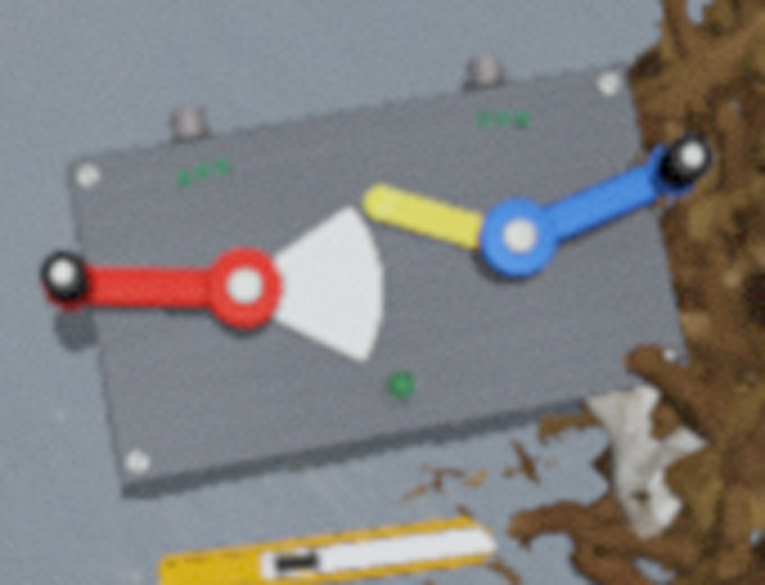

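View pics/sidez.png

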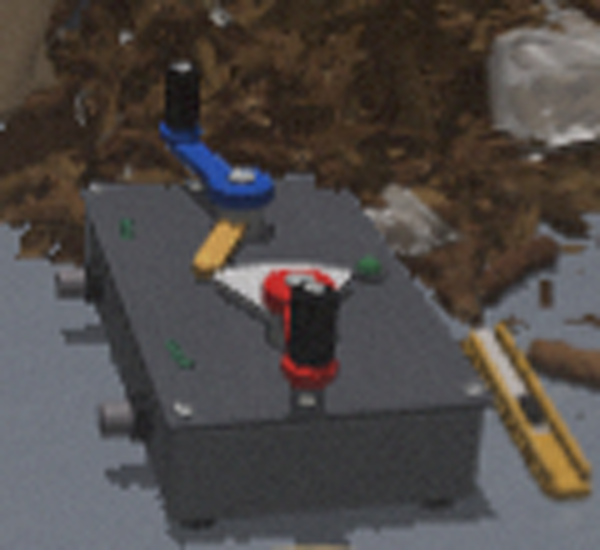

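Crop positions that matter: red knob cap (63,272), blue knob cap (691,156), red hub (245,286), blue hub (519,236) and the four cover screws. I fit the case pose and lever angles to these.

```bash
cat > fit.py <<'E'
from h import *
from scipy.optimize import least_squares
p=vision.read_camera('top');p2=vision.read_camera('side')
T=lambda x,y:(190+x/4.5-.4,150+y/4.5-.4); S=lambda x,y:(230+x/5-.4,130+y/5-.4)
obs=[('t','sc',(1,1),T(88,176)),('t','sc',(1,-1),T(609,83)),('t','sc',(-1,1),T(137,461)),('t','sc',(-1,-1),T(670,355)),
('t','rk',0,T(63,272)),('t','bk',0,T(691,156)),('t','rh',0,T(245,286)),('t','bh',0,T(519,236)),
('s','rk',0,S(312,285)),('s','bk',0,S(181,66)),('s','bh',0,S(243,175)),('s','rh',0,S(302,275))]
def pts(v):
    cx,cy,ps,sx,qi,qs,hz,kz,a,b=v[:10]
    R=np.array([[np.cos(ps),-np.sin(ps)],[np.sin(ps),np.cos(ps)]])
    def W(x,y,z): return np.r_[R@[x,y]+[cx,cy],z]
    d=np.radians(80)
    def f(k,s):
        if k=='sc': return W(s[0]*a,s[1]*b,61)
        if k=='rh': return W(sx,60,hz)
        if k=='bh': return W(sx,-60,hz)
        if k=='rk': t=d-qi;return W(sx+75*np.cos(t),60+75*np.sin(t),kz)
        if k=='bk': t=-d+qs;return W(sx+75*np.cos(t),-60+75*np.sin(t),kz)
    return f
def res(v):
    f=pts(v);r=[]
    for c,k,s,uv in obs:
        P=p if c=='t' else p2
        w=1
        o=np.array(v[10:12] if c=='s' else [0,0])
        r+=list((np.array(proj(P,f(k,s)))+o-uv)*w)
    r+=list(np.array(v[10:12])/1.5)+[(v[7]-124)/3,(v[6]-85)/6]
    return r
v0=[470,232,.17,5,.05,.05,85,124,60,115,0,0]
s=least_squares(res,v0,loss='soft_l1');v=s.x
print(dict(zip('cx cy ps sx qi qs hz kz a b du dv'.split(),v.round(3))))
print(np.round(np.array(s.fun[:24]).reshape(-1,2),2).tolist())
f=pts(v)
for k in ['rh','bh','rk','bk']: print(k,f(k,0).round(1))
for y in (-200,-150,-100,-50,0,50):
    for uv in ((480,152),(400,205),(350,265)):
        c,d=ray(p2,uv[0]*.64,uv[1]*.64); t=(y-c[1])/d[1]; print(y,uv,(c+t*d).round())
E
python3 fit.py
```

```text
{'cx': np.float64(475.442), 'cy': np.float64(234.098), 'ps': np.float64(0.211), 'sx': np.float64(-1.386), 'qi': np.float64(0.046), 'qs': np.float64(0.045), 'hz': np.float64(89.616), 'kz': np.float64(122.647), 'a': np.float64(63.31), 'b': np.float64(119.311), 'du': np.float64(-0.35), 'dv': np.float64(-0.105)}
[[-0.32, 0.25], [0.0, -0.19], [0.03, -0.38], [-0.21, 0.44], [0.06, -0.26], [0.18, -0.3], [0.1, 0.29], [0.18, 0.01], [0.29, -0.06], [0.28, -0.1], [-0.39, -0.17], [-0.04, 0.41]]
rh [461.5 292.5  89.6]
bh [486.7 175.1  89.6]
rk [462.3 367.5 122.6]
bk [518.  107.  122.6]
-200 (480, 152) [ 386. -200.  179.]
-200 (400, 205) [ 555. -200.   56.]
-200 (350, 265) [ 670. -200.  -94.]
-150 (480, 152) [ 392. -150.  190.]
-150 (400, 205) [ 554. -150.   72.]
-150 (350, 265) [ 664. -150.  -72.]
-100 (480, 152) [ 397. -100.  201.]
-100 (400, 205) [ 552. -100.   88.]
-100 (350, 265) [ 658. -100.  -50.]
-50 (480, 152) [402. -50. 212.]
-50 (400, 205) [551. -50. 104.]
-50 (350, 265) [652. -50. -28.]
0 (480, 152) [407.   0. 223.]
0 (400, 205) [549.   0. 120.]
0 (350, 265) [646.   0.  -6.]
50 (480, 152) [413.  50. 234.]
50 (400, 205) [548.  50. 136.]
50 (350, 265) [640.  50.  16.]
```

```bash
cat >> h.py <<'E'
A=np.array([461.5,292.5]);B=np.array([486.7,175.1]);PS=.211
def goal(x,y,z,yaw,n=8):
    s=env.state();p=s['eef_pos'];R=Ro.from_euler('xyz',s['tcp_rot']).as_matrix()
    d=R.T@(np.array([x,y,z])-p);tu=-(np.degrees(yaw-s['tcp_rot'][2]));tu=(tu+180)%360-180
    print('full',d.round(1),round(tu,1)); print([[round(a*i/n,1) for a in (*d,tu)] for i in range(1,n+1)])
def show():
    s=env.state();print('t',round(s['t'],2),s['eef_pos'].round(1),'rot',s['tcp_rot'].round(3),'F',s['ft_force'].round(2),'op',round(s['opening'],3),'q6',s['joints'][5].round(2))
E
python3 -c "
from h import *
goal(462,367.5,160,-.01)"
```

```text
full [-149.4  349.7   54.7] 75.4
[[np.float64(-18.7), np.float64(43.7), np.float64(6.8), np.float64(9.4)], [np.float64(-37.4), np.float64(87.4), np.float64(13.7), np.float64(18.8)], [np.float64(-56.0), np.float64(131.2), np.float64(20.5), np.float64(28.3)], [np.float64(-74.7), np.float64(174.9), np.float64(27.3), np.float64(37.7)], [np.float64(-93.4), np.float64(218.6), np.float64(34.2), np.float64(47.1)], [np.float64(-112.1), np.float64(262.3), np.float64(41.0), np.float64(56.5)], [np.float64(-130.7), np.float64(306.0), np.float64(47.8), np.float64(66.0)], [np.float64(-149.4), np.float64(349.7), np.float64(54.7), np.float64(75.4)]]
```

```bash
python3 -m pendant '[[-19,44,7,9.4],[-37,87,14,18.8],[-56,131,20,28],[-75,175,27,37.7],[-93,219,34,47],[-112,262,41,56.5],[-131,306,48,66],[-149,350,54,75.4]]' 0.6; python3 -c "
from h import *
show();p=vision.read_camera('wrist');save(p,'w1.png');show()
goal(462.3,367.5,97,-.01,3)"
```

```text
t: 2.6
eef_pos: [463.5, 366.8, 160.5]
tcp_rot: [-3.141, -0.0, -0.015]
ft_force: [-0.8, 0.7, 0.6]
opening: 0.402
t 2.6 [463.5 366.8 160.5] rot [-3.141 -0.    -0.015] F [-0.78  0.71  0.64] op 0.402 q6 0.57
t 2.65 [467.2 363.9 159.7] rot [ 3.141e+00 -1.000e-03 -2.600e-02] F [ 2.94 -3.32 -1.34] op 0.402 q6 0.58
full [-5.1 -3.5 62.7] -0.9
[[np.float64(-1.7), np.float64(-1.2), np.float64(20.9), np.float64(-0.3)], [np.float64(-3.4), np.float64(-2.3), np.float64(41.8), np.float64(-0.6)], [np.float64(-5.1), np.float64(-3.5), np.float64(62.7), np.float64(-0.9)]]
```

View pics/w1.png

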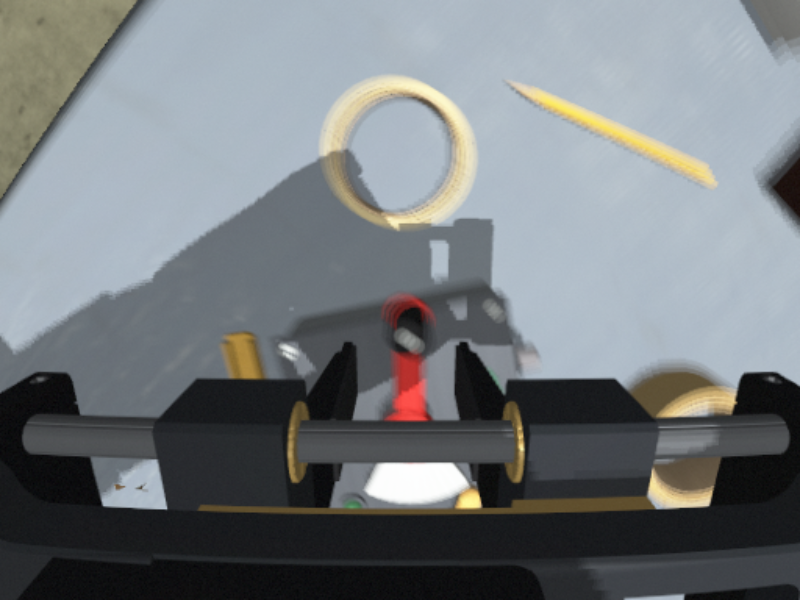

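```bash
python3 -m pendant '[[0,0,0,0],[0,0,0,0]]'; python3 -c "
from h import *
show();p=vision.read_camera('wrist');show();print(p['tool_from_camera'],p['intrinsics'])
goal(462.3,367.5,97,-.01,3)"
```

```text
t: 2.9
eef_pos: [467.0, 364.1, 159.8]
tcp_rot: [3.141, -0.001, -0.025]
ft_force: [-0.4, -0.1, 0.3]
opening: 0.397
t 2.9 [467.  364.1 159.8] rot [ 3.141e+00 -1.000e-03 -2.500e-02] F [-0.45 -0.07  0.32] op 0.397 q6 0.58
t 2.95 [466.7 364.4 159.9] rot [ 3.141e+00 -1.000e-03 -2.400e-02] F [ 0.56  0.12 -0.45] op 0.402 q6 0.58
[[ 9.99999507e-01  2.97548397e-04  9.47375464e-04 -5.11792767e-01]
 [-5.43534617e-04  9.62454639e-01  2.71442024e-01 -7.62237772e+01]
 [-8.31038771e-04 -2.71442405e-01  9.62454326e-01 -1.68827461e+02]
 [ 0.00000000e+00  0.00000000e+00  0.00000000e+00  1.00000000e+00]] [[303.34568986   0.         259.29496131]
 [  0.         303.34568986 191.17000073]
 [  0.           0.           1.        ]]
full [-4.5 -3.  62.9] -0.8
[[np.float64(-1.5), np.float64(-1.0), np.float64(21.0), np.float64(-0.3)], [np.float64(-3.0), np.float64(-2.0), np.float64(41.9), np.float64(-0.5)], [np.float64(-4.5), np.float64(-3.0), np.float64(62.9), np.float64(-0.8)]]
```

The wrist view shows the red knob (408,325) midway between the fingertips (350 and 460). I descend around it.

```bash
python3 -m pendant '[[-2,-1,20,0],[-4,-3,42,-0.5],[-4.5,-3,63,-0.8],[-4.5,-3,63,-0.8],[-4.5,-3,63,-0.8]]'; python3 -c "
from h import *
show();p=vision.read_camera('wrist');save(p,'w2.png')"
```

```text
t: 3.58
eef_pos: [462.2, 368.1, 97.7]
tcp_rot: [-3.142, -0.002, -0.009]
ft_force: [0.7, 0.3, -0.4]
opening: 0.402
t 3.58 [462.2 368.1  97.7] rot [-3.142e+00 -2.000e-03 -9.000e-03] F [ 0.72  0.29 -0.37] op 0.402 q6 0.57
```

View pics/w2.png

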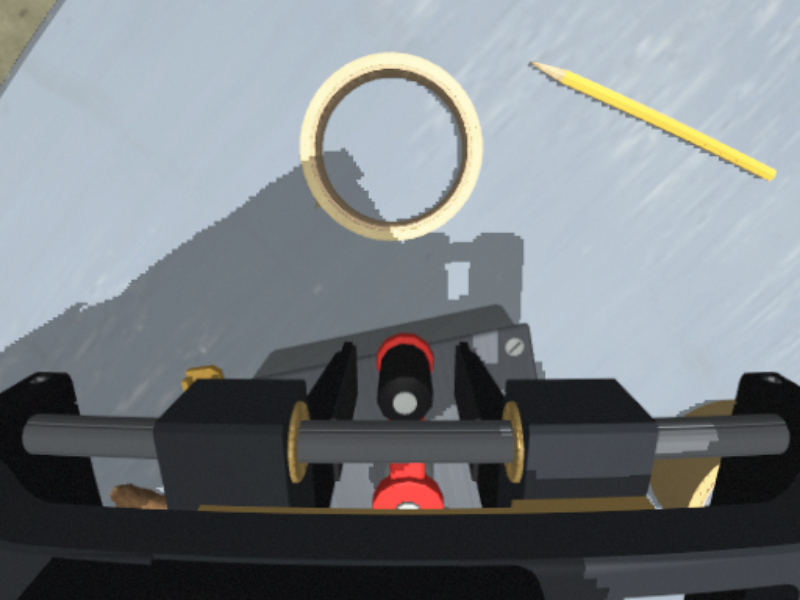

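```bash
cat >> h.py <<'E'
D80=np.radians(80)
def lev(which,u,g):
    # tool pose with push tangent; g = TCP lead ahead of knob along the push
    if which=='r':
        th=PS+D80-u;C=A;tn=np.array([np.sin(th),-np.cos(th)])
    else:
        th=PS-D80+u;C=B;tn=np.array([-np.sin(th),np.cos(th)])
    return C+75*np.array([np.cos(th),np.sin(th)])+g*tn,tn
def arc(which,us,g,z,yawoff=0):
    s=env.state();p=s['eef_pos'];R=Ro.from_euler('xyz',s['tcp_rot']).as_matrix();rows=[]
    for u in us:
        c,tn=lev(which,u,g);yaw=np.arctan2(tn[1],tn[0])+yawoff
        d=R.T@(np.array([*c,z])-p);tu=(-np.degrees(yaw-s['tcp_rot'][2])+180)%360-180
        rows.append([round(float(a),1) for a in (*d,tu)])
    print(rows)
def feel(which,n=4):
    F=[];
    for i in range(n): vision.read_camera('top');F.append(env.state()['ft_force'])
    s=env.state();F=np.array(F);p=s['eef_pos'][:2];C=A if which=='r' else B
    v=p-C;a=np.arctan2(v[1],v[0]);sg=1 if which=='r' else -1
    tn=sg*np.array([np.sin(a),-np.cos(a)]);f=F.mean(0)
    ang=(PS+D80-a) if which=='r' else a-(PS-D80)
    print('t',round(s['t'],2),'angTCP',round(ang,4),'arc mm',round(75*ang,2),'r',round(np.hypot(*v),1),'push',round(-f[:2]@tn,2),'rad',round(f[:2]@v/np.hypot(*v),2),'fz',f[2].round(2),'sd',F.std(0).round(2),'op',round(s['opening'],3),'z',s['eef_pos'][2].round(1))
E
python3 -c "
from h import *
feel('r');arc('r',[.046,.15,.28,.41,.54,.67,.80,.90],4.5,97)"
```

```text
t 3.83 angTCP 0.0495 arc mm 3.72 r 75.1 push -0.09 rad -0.07 fz -0.31 sd [0.35 0.21 0.39] op 0.399 z 97.5
[[4.2, 0.1, 0.5, -0.0], [12.0, 1.0, 0.6, 5.9], [21.5, 3.2, 0.6, 13.4], [30.6, 6.6, 0.6, 20.8], [39.3, 11.2, 0.6, 28.3], [47.2, 16.9, 0.6, 35.7], [54.4, 23.5, 0.6, 43.2], [59.3, 29.2, 0.6, 48.9]]
```

```bash
python3 -m pendant '[[4,0,0.5,0],[12,1,0.6,6],[21.5,3,0.6,13.4],[30.5,6.5,0.6,21],[39,11,0.6,28],[47,17,0.6,36],[54,23.5,0.6,43],[59,29,0.6,49]]' 0.7; python3 -c "
from h import *
feel('r');show();arc('r',[.90,.95,.98],4.5,97)"
```

```text
t: 4.82
eef_pos: [521.2, 338.3, 97.2]
tcp_rot: [-3.14, -0.0, -0.87]
ft_force: [-3.9, 3.7, 2.6]
opening: 0.3
t 5.03 angTCP 0.9577 arc mm 71.83 r 75.2 push 0.49 rad -0.49 fz 0.32 sd [1.07 0.83 0.89] op 0.292 z 97.1
t 5.03 [521.4 338.   97.1] rot [-3.14e+00 -1.00e-03 -8.63e-01] F [-0.21 -1.26 -0.14] op 0.292 q6 1.33
[[0.2, 0.0, 0.1, 0.0], [3.9, 0.4, 0.1, 2.9], [6.1, 0.6, 0.1, 4.6]]
```

```bash
python3 -m pendant '[[1.5,0.1,0.1,1],[3,0.3,0.1,2],[4.5,0.4,0.1,3.2],[6,0.6,0.1,4.6]]'; python3 -c "
from h import *
feel('r',2);show();p=vision.read_camera('wrist');save(p,'w3.png');arc('r',[.98,1.0,1.02],4.5,97)"
```

```text
t: 5.52
eef_pos: [524.7, 333.1, 97.0]
tcp_rot: [-3.14, -0.001, -0.945]
ft_force: [-2.3, 2.7, 0.9]
opening: 0.298
t 5.62 angTCP 1.0395 arc mm 77.97 r 75.2 push 4.4 rad 0.19 fz 0.64 sd [0.25 0.58 1.09] op 0.299 z 97.0
t 5.62 [524.9 332.9  97. ] rot [-3.14e+00 -1.00e-03 -9.45e-01] F [-1.96  3.23 -0.44] op 0.299 q6 1.4
[[0.0, 0.1, 0.0, -0.0], [1.5, 0.2, 0.0, 1.1], [3.0, 0.3, 0.0, 2.3]]
```

View pics/w3.png

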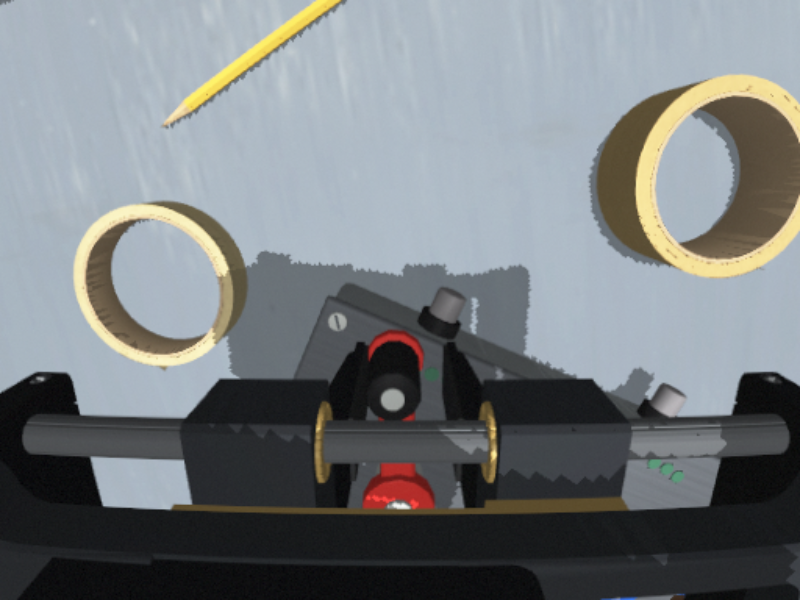

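```bash
python3 -m pendant '[[1,0.1,0,0.8],[2,0.2,0,1.6],[3,0.3,0,2.3]]'; python3 -c "
from h import *
feel('r',3)"; python3 -m pendant '[[1,0.1,0,0.8],[2,0.2,0,1.6],[3,0.3,0,2.3]]'; python3 -c "
from h import *
feel('r',3);arc('r',[1.04,1.06,1.08],4.5,97)"
```

```text
t: 6.05
eef_pos: [526.5, 330.3, 97.0]
tcp_rot: [-3.14, -0.001, -0.985]
ft_force: [-1.5, 4.0, 0.3]
opening: 0.301
t 6.2 angTCP 1.0815 arc mm 81.11 r 75.2 push 4.47 rad 0.57 fz 0.52 sd [0.26 0.4  0.15] op 0.298 z 97.0
t: 6.58
eef_pos: [528.0, 327.6, 97.0]
tcp_rot: [-3.139, -0.001, -1.025]
ft_force: [-2.3, 4.7, -0.4]
opening: 0.302
t 6.72 angTCP 1.1236 arc mm 84.27 r 75.2 push 4.24 rad 0.94 fz 0.14 sd [0.22 0.68 0.22] op 0.297 z 97.0
[[-1.8, -0.0, 0.0, -1.2], [-0.3, 0.0, 0.0, -0.0], [1.2, 0.1, 0.0, 1.1]]
```

```bash
for i in 1 2; do python3 -m pendant '[[1,0.1,0,0.8],[2,0.2,0,1.5]]' >/dev/null; python3 -c "
from h import *
feel('r',3)"; done
```

```text
t 7.12 angTCP 1.1516 arc mm 86.37 r 75.2 push 3.71 rad -0.13 fz 0.29 sd [0.25 0.45 0.4 ] op 0.303 z 97.0
t 7.53 angTCP 1.1783 arc mm 88.37 r 75.1 push 5.13 rad 0.41 fz 0.69 sd [0.44 0.06 0.13] op 0.302 z 97.0
```

```bash
python3 -m pendant '[[1,0.1,0,0.8],[2,0.2,0,1.5]]' >/dev/null; python3 -c "
from h import *
feel('r',3)"
```

```text
t 7.92 angTCP 1.2018 arc mm 90.14 r 75.1 push 6.55 rad -0.12 fz 0.79 sd [0.61 0.15 0.23] op 0.3 z 97.0
```

```bash
python3 -m pendant '[[1,0.1,0,0.8],[2,0.2,0,1.5]]' >/dev/null; python3 -c "
from h import *
feel('r',3)"
```

```text
t 8.32 angTCP 1.2228 arc mm 91.71 r 75.0 push 7.8 rad -0.65 fz 0.22 sd [0.47 0.47 0.85] op 0.3 z 97.0
```

```bash
python3 -m pendant '[[1,0.1,0,0.8],[2,0.2,0,1.4]]' >/dev/null; python3 -c "
from h import *
feel('r',4)"
```

```text
t 8.78 angTCP 1.2416 arc mm 93.12 r 74.8 push 8.7 rad -0.02 fz 0.58 sd [0.19 0.52 0.21] op 0.303 z 97.0
```

```bash
python3 -m pendant '[[1,0.1,0,0.8],[1.7,0.2,0,1.2]]' >/dev/null; python3 -c "
from h import *
feel('r',4)"
```

```text
t 9.22 angTCP 1.2545 arc mm 94.09 r 74.7 push 9.89 rad -0.32 fz 0.04 sd [0.47 0.23 0.77] op 0.302 z 97.0
```

The isolator is firm: 9.9 N at the knob, about 5 mm past first touch. I open the fingers and lift off.

```bash
python3 -m pendant '[[0,0,0,0],[0,0,0,0],[0,0,-20,0],[0,0,-50,0],[0,0,-70,0],[0,0,-70,0]]' 0.45; python3 -c "
from h import *
show();p=vision.read_camera('top');save(p,'top2.png');im=p['pixels'][:,:,::-1]
cv2.imwrite('pics/topz2.png',cv2.resize(im[150:280,190:360],None,fx=4.5,fy=4.5,interpolation=cv2.INTER_CUBIC))
print(lev('b',.045,0)); arc('b',[.045],0,165); arc('b',[.045],0,165,np.pi)"
```

```text
t: 9.98
eef_pos: [532.1, 318.0, 168.2]
tcp_rot: [-3.136, 0.001, -1.178]
ft_force: [0.6, 0.3, -1.0]
opening: 0.549
t 9.97 [532.1 318.  168.2] rot [-3.136e+00  1.000e-03 -1.178e+00] F [ 0.58  0.26 -1.04] op 0.549 q6 1.61
(array([518.00163655, 106.94424053]), array([0.90874346, 0.41735515]))
[[189.6, 93.4, 1.5, -92.1]]
[[189.6, 93.4, 1.5, 87.9]]
```

View pics/top2.png

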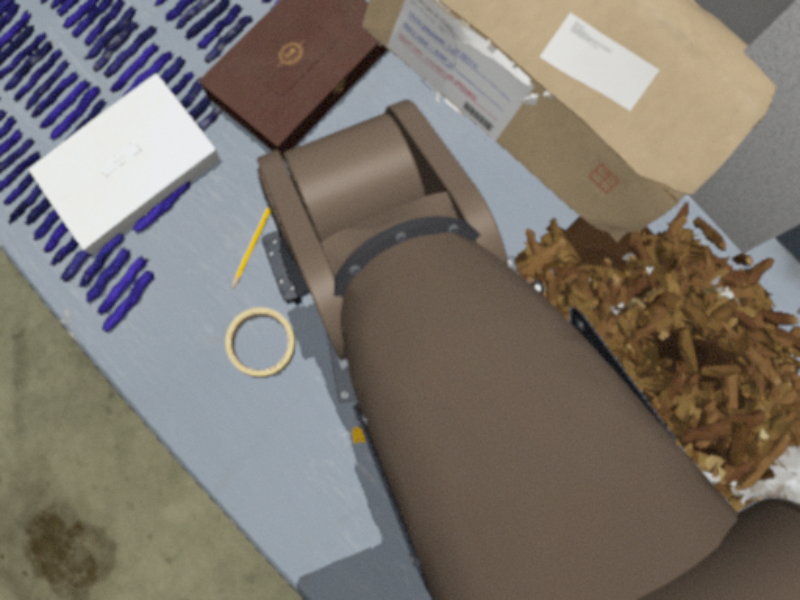

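The top view is hidden by the arm. I move to a spot above the blue knob.

```bash
python3 -m pendant '[[20,10,0,-10],[42,21,0,-20],[64,31,0,-30],[86,42,0,-40],[108,53,0,-50],[130,64,0,-60],[150,74,0,-70],[168,83,0,-80]]' 0.6; python3 -c "
from h import *
show();arc('b',[.045],0,165)"
```

```text
t: 11.02
eef_pos: [518.8, 129.8, 165.3]
tcp_rot: [-3.14, -0.001, 0.224]
ft_force: [0.8, -0.6, -0.7]
opening: 0.397
t 11.03 [518.8 129.8 165.3] rot [-3.14e+00 -1.00e-03  2.24e-01] F [ 0.77 -0.57 -0.73] op 0.397 q6 -0.11
[[-5.9, 22.1, 0.2, -11.8]]
```

```bash
python3 -m pendant '[[-3,11,0,-6],[-6,22,0,-11.8],[-6,22,0,-11.8],[-6,22,0,-11.8]]'; python3 -c "
from h import *
show();p=vision.read_camera('wrist');save(p,'w4.png');arc('b',[.045],0,97)"
```

```text
t: 11.52
eef_pos: [517.6, 107.2, 164.7]
tcp_rot: [-3.14, -0.001, 0.428]
ft_force: [0.1, 0.4, -0.2]
opening: 0.399
t 11.53 [517.6 107.2 164.7] rot [-3.14e+00 -1.00e-03  4.28e-01] F [ 0.06  0.44 -0.22] op 0.399 q6 -0.35
[[0.1, 0.6, 67.8, -0.1]]
```

View pics/w4.png

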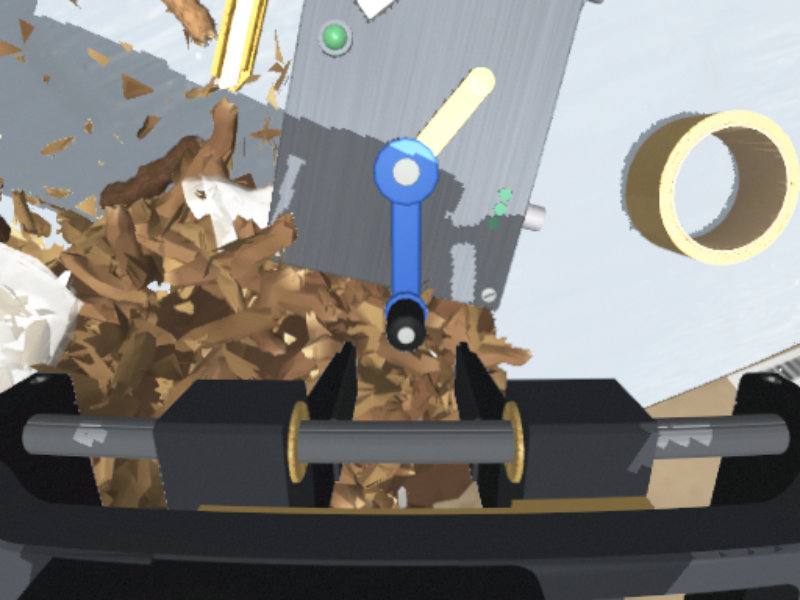

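The blue knob (405,330) is centred between the fingertips, with the tail pointing at (480,80). I descend.

```bash
python3 -m pendant '[[0,0.6,20,0],[0,0.6,45,0],[0,0.6,68,0],[0,0.6,68,0],[0,0.6,68,0]]'; python3 -c "
from h import *
show();feel('b',4);arc('b',[.045,.07,.12,.20,.28,.36,.44,.52],4.5,97)"
```

```text
t: 12.2
eef_pos: [518.2, 107.2, 97.4]
tcp_rot: [-3.14, -0.001, 0.428]
ft_force: [-0.1, -0.6, -0.1]
opening: 0.4
t 12.2 [518.2 107.2  97.4] rot [-3.14e+00 -1.00e-03  4.28e-01] F [-0.06 -0.65 -0.06] op 0.4 q6 -0.35
t 12.4 angTCP 0.0482 arc mm 3.61 r 75.0 push -0.09 rad 0.06 fz 0.42 sd [0.24 0.43 0.26] op 0.399 z 97.6
[[4.3, -0.1, 0.6, -0.1], [6.1, -0.2, 0.6, -1.6], [9.9, -0.6, 0.6, -4.4], [15.8, -1.7, 0.6, -9.0], [21.6, -3.2, 0.6, -13.6], [27.3, -5.2, 0.6, -18.2], [32.8, -7.6, 0.7, -22.8], [38.0, -10.5, 0.7, -27.3]]
```

```bash
python3 -m pendant '[[2,0,0.6,0],[4.3,0,0.6,0],[6,-0.2,0.6,-1.6],[8,-0.4,0.6,-3],[10,-0.6,0.6,-4.4],[12,-0.9,0.6,-6],[14,-1.3,0.6,-7.5],[15.8,-1.7,0.6,-9]]' 0.7; python3 -c "
from h import *
feel('b',2);arc('b',[.24,.32,.40,.48,.56,.64,.72,.80],4.5,97)"
```

```text
t: 13.4
eef_pos: [532.0, 115.2, 97.0]
tcp_rot: [-3.141, -0.002, 0.587]
ft_force: [-3.6, -2.7, 3.9]
opening: 0.3
t 13.5 angTCP 0.2639 arc mm 19.8 r 75.2 push 3.37 rad 0.26 fz 2.34 sd [0.73 0.48 0.04] op 0.302 z 97.0
[[2.7, -0.3, 0.0, -2.2], [8.6, -1.1, 0.0, -6.8], [14.5, -2.4, 0.1, -11.4], [20.2, -4.2, 0.1, -16.0], [25.8, -6.4, 0.1, -20.6], [31.2, -9.1, 0.1, -25.2], [36.4, -12.2, 0.1, -29.7], [41.3, -15.7, 0.1, -34.3]]
```

```bash
python3 -m pendant '[[2.7,-0.3,0,-2.2],[5.6,-0.7,0,-4.5],[8.6,-1.1,0,-6.8],[11.5,-1.7,0,-9],[14.5,-2.4,0,-11.4],[17.3,-3.3,0,-13.7],[20.2,-4.2,0,-16],[23,-5.3,0,-18.3]]'; python3 -c "
from h import *
feel('b',2);arc('b',[.56,.60,.64,.68,.72,.76,.80,.84],4.5,97)"
```

```text
t: 14.5
eef_pos: [548.6, 132.5, 97.1]
tcp_rot: [3.142, -0.003, 0.909]
ft_force: [-2.9, -4.0, 2.3]
opening: 0.301
t 14.6 angTCP 0.5855 arc mm 43.92 r 75.2 push 2.7 rad -0.68 fz 0.65 sd [0.87 1.13 0.21] op 0.298 z 97.1
[[2.6, -0.3, 0.1, -2.2], [5.6, -0.6, 0.1, -4.5], [8.5, -1.1, 0.1, -6.8], [11.5, -1.7, 0.1, -9.0], [14.4, -2.4, 0.1, -11.3], [17.3, -3.2, 0.1, -13.6], [20.1, -4.2, 0.1, -15.9], [23.0, -5.2, 0.1, -18.2]]
```

```bash
python3 -m pendant '[[2.6,-0.3,0,-2.2],[5.6,-0.6,0,-4.5],[8.5,-1.1,0,-6.8],[11.5,-1.7,0,-9],[14.5,-2.4,0,-11.4],[17.3,-3.2,0,-13.7],[20.1,-4.2,0,-16],[23,-5.2,0,-18.2]]'; python3 -c "
from h import *
feel('b',2);arc('b',[.86,.88,.90,.92,.94,.96,.98,1.0],4.5,97)"
```

```text
t: 15.6
eef_pos: [558.9, 154.2, 97.1]
tcp_rot: [3.14, -0.003, 1.228]
ft_force: [-1.7, -5.5, 0.6]
opening: 0.303
t 15.7 angTCP 0.9063 arc mm 67.98 r 75.2 push 2.65 rad -0.65 fz -0.88 sd [0.18 0.62 0.17] op 0.301 z 97.1
[[1.0, -0.2, 0.1, -1.1], [2.5, -0.3, 0.1, -2.2], [4.0, -0.5, 0.1, -3.4], [5.5, -0.7, 0.1, -4.5], [7.0, -0.9, 0.1, -5.7], [8.5, -1.1, 0.1, -6.8], [9.9, -1.4, 0.1, -7.9], [11.4, -1.7, 0.1, -9.1]]
```

```bash
python3 -m pendant '[[1.5,-0.2,0,-1.1],[3,-0.3,0,-2.3],[4.5,-0.5,0,-3.7],[6,-0.8,0,-5],[7.5,-1,0,-6.2],[9,-1.2,0,-7.2],[10,-1.4,0,-8]]'; python3 -c "
from h import *
feel('b',3)"
```

```text
t: 16.58
eef_pos: [561.1, 164.4, 97.1]
tcp_rot: [3.14, -0.003, 1.367]
ft_force: [-1.2, -4.6, -1.3]
opening: 0.298
t 16.73 angTCP 1.0428 arc mm 78.21 r 75.2 push 3.63 rad -0.57 fz -1.32 sd [0.13 0.15 0.57] op 0.3 z 97.1
```

```bash
python3 -m pendant '[[1,-0.1,0,-0.8],[2,-0.2,0,-1.6],[3,-0.3,0,-2.3]]' >/dev/null; python3 -c "
from h import *
feel('b',3);arc('b',[1.0,1.02],4.5,97)"
```

```text
t 17.25 angTCP 1.0844 arc mm 81.33 r 75.2 push 4.05 rad -0.31 fz -1.48 sd [0.54 0.53 0.4 ] op 0.299 z 97.2
[[-1.8, 0.0, 0.1, 1.2], [-0.3, -0.1, 0.2, 0.1]]
```

```bash
python3 -m pendant '[[1,-0.1,0,-0.8],[2,-0.2,0,-1.5]]' >/dev/null; python3 -c "
from h import *
feel('b',3)"
```

```text
t 17.65 angTCP 1.1125 arc mm 83.43 r 75.2 push 4.26 rad -0.38 fz -1.31 sd [0.34 0.58 0.08] op 0.299 z 97.1
```

```bash
python3 -m pendant '[[1,-0.1,0,-0.8],[2,-0.2,0,-1.5]]' >/dev/null; python3 -c "
from h import *
feel('b',3)"
```

```text
t 18.05 angTCP 1.1407 arc mm 85.56 r 75.2 push 4.22 rad -0.08 fz -1.95 sd [0.4  0.28 0.11] op 0.3 z 97.2
```

```bash
python3 -m pendant '[[1,-0.1,0,-0.8],[2,-0.2,0,-1.5]]' >/dev/null; python3 -c "
from h import *
feel('b',3)"
```

```text
t 18.45 angTCP 1.1691 arc mm 87.68 r 75.2 push 4.65 rad -0.04 fz -1.93 sd [0.34 0.13 0.33] op 0.302 z 97.2
```

```bash
python3 -m pendant '[[1,-0.1,0,-0.8],[2,-0.2,0,-1.5]]' >/dev/null; python3 -c "
from h import *
feel('b',3)"
```

```text
t 18.85 angTCP 1.1971 arc mm 89.78 r 75.3 push 4.28 rad 0.13 fz -1.65 sd [0.38 0.51 0.66] op 0.303 z 97.2
```

```bash
python3 -m pendant '[[1,-0.1,0,-0.8],[2,-0.2,0,-1.5]]' >/dev/null; python3 -c "
from h import *
feel('b',3)"
```

```text
t 19.25 angTCP 1.224 arc mm 91.8 r 75.2 push 5.37 rad -0.41 fz -2.52 sd [0.51 0.44 0.82] op 0.294 z 97.2
```

```bash
python3 -m pendant '[[1,-0.1,0,-0.8],[2,-0.2,0,-1.5]]' >/dev/null; python3 -c "
from h import *
feel('b',3)"
```

```text
t 19.65 angTCP 1.2485 arc mm 93.64 r 75.2 push 6.47 rad -0.23 fz -1.96 sd [0.29 0.21 0.18] op 0.3 z 97.2
```

```bash
python3 -m pendant '[[1,-0.1,0,-0.8],[2,-0.2,0,-1.5]]' >/dev/null; python3 -c "
from h import *
feel('b',4)"
```

```text
t 20.1 angTCP 1.2704 arc mm 95.28 r 75.1 push 7.67 rad -0.97 fz -1.36 sd [0.43 0.36 0.26] op 0.3 z 97.2
```

```bash
python3 -m pendant '[[1,-0.1,0,-0.8],[2,-0.2,0,-1.4]]' >/dev/null; python3 -c "
from h import *
feel('b',4)"
```

```text
t 20.55 angTCP 1.2902 arc mm 96.76 r 75.0 push 8.64 rad -1.05 fz -1.39 sd [0.28 0.46 0.26] op 0.302 z 97.2
```

```bash
python3 -m pendant '[[1,-0.1,0,-0.8],[1.8,-0.2,0,-1.2]]' >/dev/null; python3 -c "
from h import *
feel('b',4)"
```

```text
t 21.0 angTCP 1.3052 arc mm 97.89 r 74.9 push 9.75 rad -0.37 fz -1.82 sd [0.71 0.21 0.53] op 0.298 z 97.2
```

The selector is firm at 9.75 N. I release and lift off.

```bash
python3 -m pendant '[[0,0,0,0],[0,0,0,0],[0,0,-20,0],[0,0,-50,0],[0,0,-80,0],[0,0,-80,0]]' 0.45; python3 -c "
from h import *
show();p=vision.read_camera('wrist');save(p,'w5.png');goal(250,520,230,1.3)"
```

```text
t: 21.75
eef_pos: [561.7, 184.7, 179.4]
tcp_rot: [3.134, -0.002, 1.639]
ft_force: [-0.2, 0.1, 0.1]
opening: 0.549
t 21.75 [561.7 184.7 179.4] rot [ 3.134e+00 -2.000e-03  1.639e+00] F [-0.17  0.14  0.13] op 0.549 q6 -1.43
full [ 356.1 -287.1  -53.2] 19.4
[[np.float64(44.5), np.float64(-35.9), np.float64(-6.7), np.float64(2.4)], [np.float64(89.0), np.float64(-71.8), np.float64(-13.3), np.float64(4.9)], [np.float64(133.5), np.float64(-107.7), np.float64(-20.0), np.float64(7.3)], [np.float64(178.0), np.float64(-143.5), np.float64(-26.6), np.float64(9.7)], [np.float64(222.6), np.float64(-179.4), np.float64(-33.3), np.float64(12.1)], [np.float64(267.1), np.float64(-215.3), np.float64(-39.9), np.float64(14.6)], [np.float64(311.6), np.float64(-251.2), np.float64(-46.6), np.float64(17.0)], [np.float64(356.1), np.float64(-287.1), np.float64(-53.2), np.float64(19.4)]]
```

View pics/w5.png

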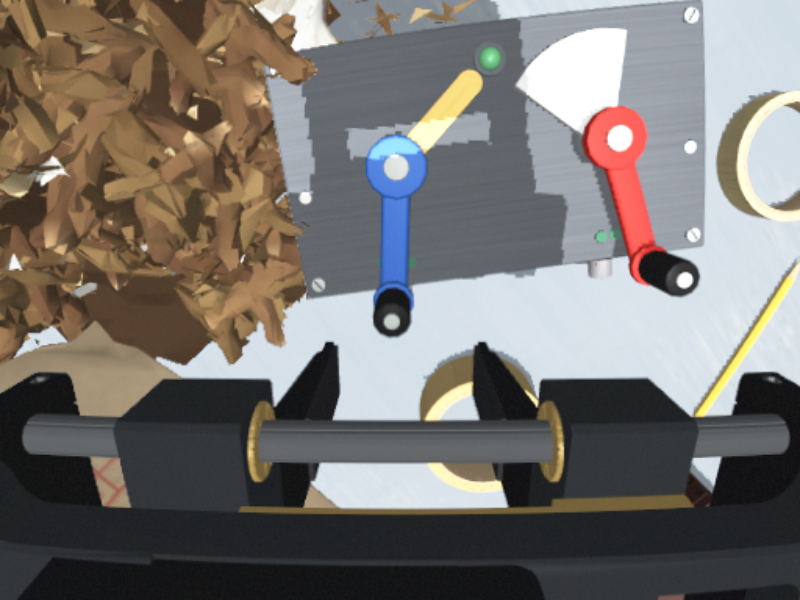

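Both levers stand free: blue knob at (392,315), red at (682,278), with the tail clear of the sector. I pull back to clear the top camera.

```bash
python3 -m pendant '[[25,-20,-10,2],[67,-54,-25,5],[111,-90,-40,7],[156,-126,-53,10],[200,-161,-53,12],[245,-197,-53,14],[300,-240,-53,17],[350,-282,-53,19]]'; python3 -m pendant '[[30,-30,0,0],[70,-80,0,0],[70,-80,0,0],[70,-80,0,0]]'; cat > chk.py <<'E'
from h import *
from scipy.optimize import minimize_scalar
show()
p=vision.read_camera('top');save(p,'top3.png');im=p['pixels'][:,:,::-1]
cv2.imwrite('pics/topz3.png',cv2.resize(im[150:280,190:360],None,fx=4.5,fy=4.5,interpolation=cv2.INTER_CUBIC))
for q in ['tape_roll','box_cutter','masking_roll']:
    print(q,[(np.round(cam2w(p,x['at'])).tolist(),round(x['confidence'],2)) for x in vision.find_in(p,q)[:2]])
for w in 'rb':
  for u in (1.1,1.15,1.2,1.25,1.3):
    c,_=lev(w,u,0);q=proj(p,[*c,122.6]);print(w,u,((q[0]+.4-190)*4.5,(q[1]+.4-150)*4.5))
E
python3 chk.py
```

```text
t: 22.8
eef_pos: [260.7, 508.2, 228.6]
tcp_rot: [3.138, -0.001, 1.306]
ft_force: [0.1, 0.4, 0.7]
opening: 0.555
t: 23.3
eef_pos: [201.5, 596.2, 227.1]
tcp_rot: [3.138, 0.001, 1.307]
ft_force: [-0.6, 0.3, 0.4]
opening: 0.552
t 23.3 [201.5 596.2 227.1] rot [3.138e+00 1.000e-03 1.307e+00] F [-0.61  0.29  0.41] op 0.552 q6 -0.16
tape_roll [([675.0, 252.0, 52.0], 0.72), ([474.0, 235.0, 61.0], 0.26)]
box_cutter [([348.0, 250.0, 7.0], 0.98)]
masking_roll [([458.0, 457.0, 25.0], 0.88)]
r 1.1 (np.float64(162.3434931172622), np.float64(118.48928746789731))
r 1.15 (np.float64(170.47963299446076), np.float64(114.6046216295152))
r 1.2 (np.float64(178.79646979770766), np.float64(111.12496719477144))
r 1.25 (np.float64(187.27375172694212), np.float64(108.05827961780446))
r 1.3 (np.float64(195.89089656409539), np.float64(105.41153871384806))
b 1.1 (np.float64(546.2051582716986), np.float64(49.250525037568295))
b 1.15 (np.float64(537.3947536642504), np.float64(48.44996616694773))
b 1.2 (np.float64(528.5630393306493), np.float64(48.08205484546802))
b 1.25 (np.float64(519.7311490884954), np.float64(48.14803388118979))
b 1.3 (np.float64(510.9202550401899), np.float64(48.648153722612605))
```

View pics/topz3.png

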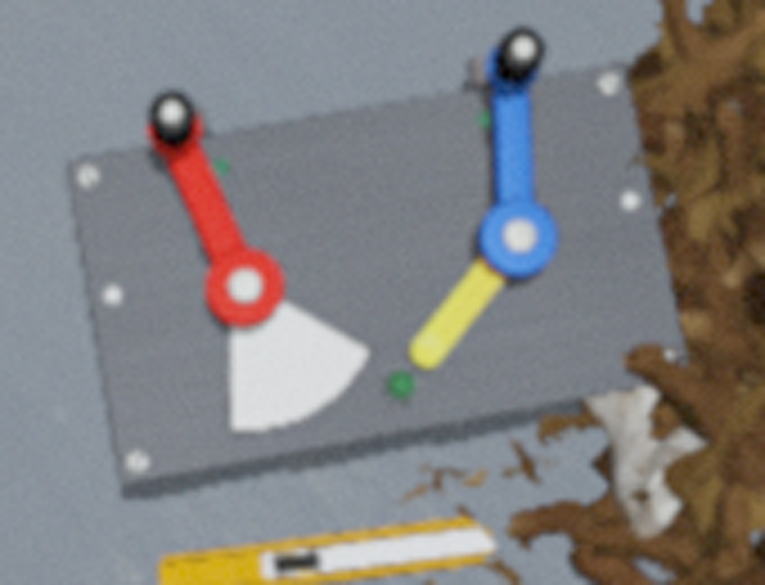

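View pics/top3.png

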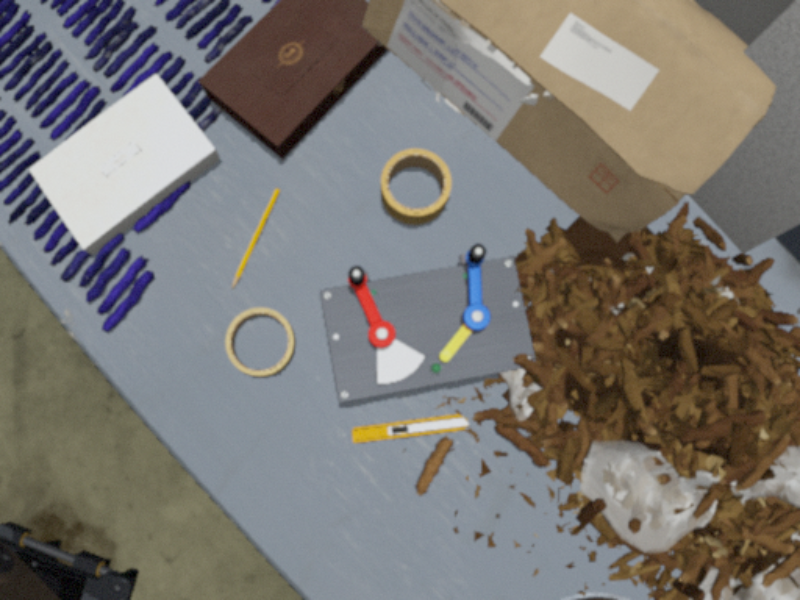

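Top-view readings: red about 1.16, blue about 1.24. The wrist picture w5 has finer scale, so I use it to cross-check the angles.

```bash
cp pics/w5.png /tmp/; python3 - <<'E'
from h import *
im=cv2.imread('pics/w5.png');cv2.imwrite('pics/w5z.png',cv2.resize(im[100:350,350:720],None,fx=2.1,fy=2.1,interpolation=cv2.INTER_CUBIC))
p=vision.read_camera('wrist')
M=np.array(p['tool_from_camera']);R=Ro.from_euler('xyz',[3.134,-.002,1.639]).as_matrix();T=np.array([561.7,184.7,179.4])
Rc=(R@M[:3,:3]).T;t=-Rc@(R@M[:3,3]+T);q=dict(intrinsics=p['intrinsics'],k1=p['k1'],R=Rc,t=t)
s=.64
P={k:atz(q,u*s-.2,v*s-.2,z)[:2] for k,u,v,z in [('rh',620,138,89.6),('bh',396,167,89.6),('rk',684,281,122.6),('bk',392,321,122.6)]}
print({k:v.round(1) for k,v in P.items()})
yv=P['rh']-P['bh'];print('spacing',np.hypot(*yv));xa=np.arctan2(yv[1],yv[0])-np.pi/2;print('psi',xa)
for a,b in (('rh','rk'),('bh','bk')):
    d=P[b]-P[a];th=np.arctan2(d[1],d[0])-xa;print(b,np.hypot(*d),'angle', D80-th if a=='rh' else th+D80)
E
```

```text
{'rh': array([462.3, 291.6]), 'bh': array([486.6, 174.4]), 'rk': array([530. , 323.2]), 'bk': array([561. , 177.7])}
spacing 119.73095802495642
psi 0.2046162152110138
rk 74.75561633096318 angle 1.1648415227648599
bk 74.43825345236021 angle 1.23595662430302
```

View pics/w5z.png

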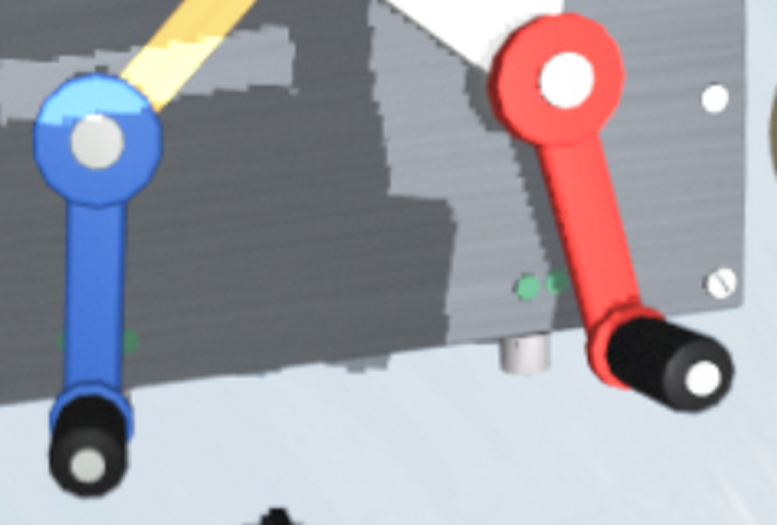

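```bash
python3 -c "
from h import *
print(job.job_done());show()"
```

```text
the job is handed in; nothing more can be done
None
the job is handed in; nothing more can be done
```

The control box is in service. Both levers are on their contact springs, in the order asked, and I handed the job in at about 23 s of the 64 s allowed.

| Lever | Push at the knob, sliding free | Push at the knob, final | Past first touch (estimate) | Resting angle, wrist camera |
|---|---|---|---|---|
| Red isolator (first) | about 4.4 N | 9.9 N | about 5 mm | about 1.165 |
| Blue selector (second) | about 4.3 N | 9.75 N | about 5 mm | about 1.236 |

- **Method:** I pushed each lever with a finger of the half-open gripper around its knob, stopping when the force was inside the 8 to 13 N band. I then opened the fingers and lifted straight off.
- **Interlock:** the selector's push stayed at friction level until its spring, so it was never forced against the interlock.
- **Last checks:** the top camera shows both levers free and standing by their green dots. It reads 1.16 and 1.24, which agrees with the wrist camera. The packing-tape roll, cutter and masking-tape roll moved by no more than the detector's error (3 mm).
- **Disagreements:** the tool position would put the levers at 1.198 and 1.248 at the end of the push, about 2.5 mm of knob travel more than the camera for the red and 1 mm more for the blue. I put this down to finger flex under load. The distance past first touch comes out at 4.7 to 6 mm depending on method, all inside the 3 to 8 mm band.

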